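# Bring the orange tub round to the pick arrow

### The job

On the parts counter, push on the arms of the turntable with a fingertip to turn it until the orange tub stands squarely at the yellow arrow, then press the green button to confirm and let it go. Do not press the button before the tub is there, do not touch or lift any of the tubs, which just ride round in their pockets, and leave the bottle, the carton and the screwdriver where they are.

Things in the scene. Friction and masses are not known exactly. Their poses are not given: they have to be found in the camera images.
- turntable: Aluminium disc, 196 mm across, 14 mm thick; turns both ways about its vertical centre axis (no stop within 1.5 turns) with a light steady friction of 0.09 N m, and stays where it is left. Origin on the axis, 12 mm above the counter; z up, yaw grows counter-clockwise seen from above. Three pockets, 65 mm from the axis at 60, 180 and 300 degrees from its +x axis, hold one tub each.
- hub (a point): Top centre of the turntable's dark hub (36 mm across), on the turning axis, 68 mm above the counter. The pockets round it have rims 8 mm high, 51 mm across outside; the disc's top is 26 mm above the counter.
- spoke_end (a point): On the top edge of one of the turntable's three arms (spokes), 120 mm from the axis, 56 mm above the counter. Arms: black upright flat bars with red ends, along the turntable's +x axis and 120 degrees either side, out to 146 mm from the axis, 12 mm wide, from 26 to 56 mm above the counter. Beyond the disc's rim (98 mm from the axis) the space under them is free.
- foot: Fixed dark foot under the turntable: a disc 190 mm across with its origin on the turntable's axis at counter height. A flat dark tongue, 60 mm wide and 6 mm thick, runs out along the foot's own -x axis to 195 mm from the axis, and the yellow arrow painted on it points back at the turntable's axis.
- pick_point (a point): The place opposite the arrow where the orange tub's centre has to come: on the foot's -x axis, 65 mm from the turntable's axis, 26 mm above the counter (level with the top of the disc). Does not turn with the turntable.
- arrow_tip (a point): Tip of the yellow arrow on the fixed tongue, about 115 mm from the turntable's axis, 7 mm above the counter.
- orange_tub: Orange round screw-cap tub (40 mm across, 45 mm tall, same-coloured cap, pale paper band), standing loose in one of the turntable's three pockets; origin at the centre of its underside, 26 mm above the counter, z up.
- blue_tub: Blue round screw-cap tub (40 mm across, 45 mm tall, same-coloured cap, pale paper band), standing loose in one of the turntable's three pockets; origin at the centre of its underside, 26 mm above the counter, z up.
- white_tub: White round screw-cap tub (40 mm across, 45 mm tall, same-coloured cap, pale paper band), standing loose in one of the turntable's three pockets; origin at the centre of its underside, 26 mm above the counter, z up.
- confirm_top (a point): Centre of the top face of the green round push button (34 mm across) on a grey box, 90 by 75 mm and 40 mm high, fixed to the counter to one side of the turntable. Press straight down: 6 mm travel, about 5 N at full travel, springs back.
- confirm (a joint): Travel of the green button: 0 up, 0.006 m fully down; it counts as pressed beyond 0.004 m.
- bottle: Clear bottle with blue cap, 60 mm across, 150 mm tall, standing loose on the counter; origin at the centre of its underside. Leave alone.
- carton: Small white carton, 65 by 60 by 60 mm, loose on the counter; origin at the centre of its underside. Leave alone.
- screwdriver: Red-handled screwdriver lying loose on the counter; its length is along its own x axis. Leave alone.

How it is judged (in metres and radians):
On the way, in this order (a step that is already met when the one before it is completed fails the run):
1. the orange tub stands at the arrow and the turntable is at rest (horizontal distance between orange_tub and pick_point below 0.012 m and angular speed of turntable below 0.1 rad/s), for 0.3 s.
2. the green button is pressed (value of joint confirm above 0.004 m), for 0.05 s.
At the end, for the whole second after the job is handed in: The orange tub's centre is within 12 mm (about 10 degrees of turn) of the pick point at the arrow, the turntable is at rest, the button has been pressed after that and is up again, all tubs stand upright in their pockets, and the bottle, carton and screwdriver are within 20 mm of where they started (horizontal distance between orange_tub and pick_point below 0.012 m and angular speed of turntable below 0.05 rad/s and value of joint confirm below 0.002 m and height (world z) of orange_tub between 0.02 and 0.032 m and height (world z) of blue_tub between 0.02 and 0.032 m and height (world z) of white_tub between 0.02 and 0.032 m and angle between each of orange_tub, blue_tub, white_tub's own z axis and vertical below 0.2 rad and distance of each of bottle, carton, screwdriver from where it was at the start of the episode below 0.02 m); the robot touches nothing.
It fails at once if the confirm button is pressed while the orange tub is not at the arrow (value of joint confirm above 0.003 m and horizontal distance between orange_tub and pick_point above 0.014 m).
It fails at once if a tub is touched by the robot (over 1 N) (contact force between any of the fingers, the arm and orange_tub above 1 N or contact force between any of the fingers, the arm and blue_tub above 1 N or contact force between any of the fingers, the arm and white_tub above 1 N).
It fails at once if a tub is lifted, tipped or pushed out of its pocket (height (world z) of any of orange_tub, blue_tub, white_tub above 0.034 m or angle between any of orange_tub, blue_tub, white_tub's own z axis and vertical above 0.25 rad).
It fails at once if the bottle, carton or screwdriver is moved more than 20 mm (distance of any of bottle, carton, screwdriver from where it was at the start of the episode above 0.02 m).
It also fails if it takes over 64 s, if anything falls off the work surface, if the arm or the gripper's body presses on something with over 40 N, if the wrist force passes 120 N, or if a joint passes its speed limit or range.

### The arm

A 6-joint arm with a two-finger parallel gripper is mounted at the origin on the work surface. World frame = base frame: x ahead of the robot, y to its left, z up, the work surface at z = 0. Lengths are in m, angles in degrees, forces in N, time in s.
With the tool pointing down it reaches from about 0.3 to 0.75 m from the base axis. Payload 8.5 kg.
Tool frame: the origin (TCP) lies on the mounting face of the last link; the fingertips stand 173 mm ahead of it and the grasp point (between the pads) lies 155 mm ahead of it (env.tips_ahead is the distance from the TCP to the fingertips, in m); x points along the fingers, z is the direction in which the jaws open and shut, and the axes are right-handed (so a half turn about x gives the same grasp; the last joint's range is limited). The gripper opens to 85 mm and grips with 20 to 120 N. Pads are 22 mm wide; open, the fingers measure 114 mm over their backs; the gripper's body (76 mm by 85 mm) begins 54 mm behind the grasp point. The pads swing forward as they close: fully open they stand 13 mm farther back than shut.
Start: joints at [-75.533, 21.807, 74.336, -0, 83.858, -12.336], TCP at [0.248, -0.491, 0.405] pointing down, gripper open.
Joint ranges: [-178.18, 178.18], [-50.72, 133.34], [12.68, 142.11], [-81.47, 261.47], [9.98, 163.14], [-165.26, 165.26]. Speed limits (degrees/s): [136.94, 136.94, 180, 180, 180, 180].

### API

Orientations are given as a 3x3 rotation matrix whose columns are the frame's x, y, z axes.
In Python, from rig import env, optics gives the robot as it stands.
- The arm moves only by the shell command python3 -m inch 'ROWS' [FORCE]. ROWS is JSON, a list of rows, each a list of 3 entries, a list of its own where there are three numbers: the closure, from -1 (fully open) to 1 (shut), then the shift along the tool's x, y, z in units of 30 mm (1.0 is 30 mm), then the turn about the tool's x in units of 5 degrees (1.0 is 5 degrees). In form: [[hand, [x, y, z], yaw], ...]. A call has exactly 8 rows; each row shifts and turns the commanded pose from where the row before left it, along the tool's axes as they then stand; what a row does not reach is not made up. A row lasts 1/12 s, in which the tool goes at most 41.7 mm and 7.16 degrees, less where a joint would pass 70% of its speed; a pose out of reach is approached as far as the arm can. A call is refused whole if a number of a shift passes 1 or a number of a turn 1, either way. A call with a gripper value outside its range is refused whole. The fingers move at their own pace and stop on an object; FORCE is the grip in N (left out, the last holds). Time passes only in rows, so rows that do not move let the fingers close, or fill a call up. It gives the time, the measured TCP pose, the force and the opening at its end, in the units of the state.
- env.observe(): the state, without advancing time (a new reading comes with each control period).
- optics.get_image(name): name is "side" or "top" or "wrist"; returns the picture (400x640x3 uint8, red, green, blue); there is no depth.
- optics.camera_params(name): a dict with "fx", "fy", "cx", "cy" (pixels), "xyz" and "rotation" of the camera in the world. Camera axes: x right, y down, z forward; pixel columns grow to the right and rows downward; lengths in m; the calibration is good to about 2 mm. A picture is of the moment at which its call begins: read the wrist's pose just before it. camera_params takes no time and is no camera call; for the wrist camera it gives the pose at the moment of the call.
- env.close_job(): hands the job in, once; it reports no verdict.
The state is a dict: "time_s": time; "q": joint angles; "qvel": joint speeds; "joint_efforts": joint torques, N m; "position": TCP position; "tool_rot": TCP orientation; "ft_force": force on the tool from outside, world axes, zero at the start; "wrist_torque": the same for the moment, N m; "grip_width": finger opening in m.
Only numpy, scipy, OpenCV 4.12 (cv2) and the standard library are available. Lean on these libraries where they do the work, as an engineer would, in place of code of your own. Each camera call takes 0.05 s, during which the arm holds its last target.

## Working session

There is one attempt and no reset: what is moved stays moved. The work goes in short steps, Python scripts to look and compute and a shell command to move; the robot and the scene stay as the last step left them, time stands still between calls to the robot, and variables do not carry over. Pictures are saved under pics/ and viewed, and the job is handed in when it is done.

```bash
mkdir -p pics; ls; python3 - <<'E'
from rig import env, optics
import cv2
s=env.observe()
print(s)
for n in ("top","side","wrist"):
    p=optics.camera_params(n); print(n,p)
    cv2.imwrite(f"pics/{n}0.png",optics.get_image(n)[:,:,::-1])
E
```

```text
pics
{'time_s': 0.0, 'q': array([-7.55333989e+01,  2.18410946e+01,  7.43859503e+01,  1.10915337e-03,
        8.38581607e+01, -1.23351387e+01]), 'qvel': array([ 0.00985497,  0.02874615, -0.09719922,  0.02798189, -0.08633441,
        0.12598268]), 'joint_efforts': array([ 8.25122679e-04, -4.48456585e+01, -2.31274420e+01, -1.32171099e-04,
        4.73827065e-03, -9.45185775e-06]), 'position': array([ 0.24799003, -0.49086403,  0.40410357]), 'tool_rot': array([[-3.52868400e-04,  8.92573127e-01,  4.50902527e-01],
       [ 1.44477528e-03,  4.50902540e-01, -8.92572021e-01],
       [-9.99998894e-01,  3.36492362e-04, -1.44867684e-03]]), 'ft_force': array([ 0.4316215 ,  0.10025904, -0.43620908]), 'wrist_torque': array([ 0.00729366, -0.03453289,  0.05548898]), 'grip_width': 0.08536492847291524}
top {'fx': 433.4844731902555, 'fy': 433.4844731902555, 'cx': 322.1236188016504, 'cy': 197.09168546016474, 'xyz': array([ 0.43076708, -0.0161361 ,  1.31213494]), 'rotation': array([[-0.01567103, -0.9949723 ,  0.09891687],
       [-0.99987441,  0.01536021, -0.00390307],
       [ 0.00236406, -0.09896561, -0.99508805]])}
side {'fx': 421.4276916063768, 'fy': 421.4276916063768, 'cx': 327.80226140759885, 'cy': 195.17083841385482, 'xyz': array([0.48344368, 0.69073452, 0.77614947]), 'rotation': array([[-0.9903289 , -0.10037913,  0.09577426],
       [-0.13872929,  0.70803706, -0.6924144 ],
       [ 0.00169223, -0.69900469, -0.71511509]])}
wrist {'fx': 287.95441418816426, 'fy': 287.95441418816426, 'cx': 313.28259202046024, 'cy': 198.12640188345887, 'xyz': array([ 0.32052533, -0.45394014,  0.37292452]), 'rotation': array([[ 0.45098994, -0.84485524, -0.28779803],
       [-0.89252362, -0.42802081, -0.14212589],
       [-0.00310775,  0.32096388, -0.94708634]])}
```

View pics/top0.png

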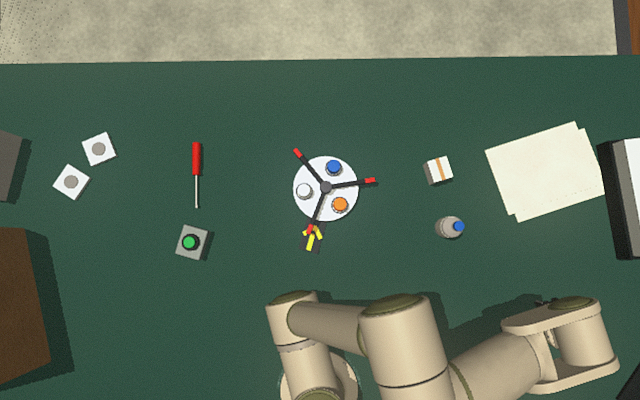

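View pics/side0.png

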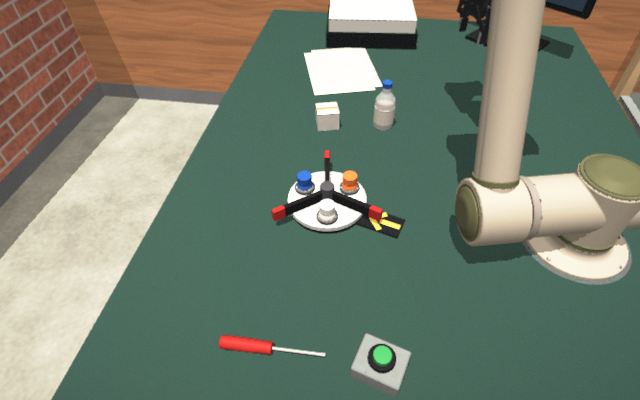

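```bash
python3 - <<'E'
import cv2
t=cv2.imread('pics/top0.png'); s=cv2.imread('pics/side0.png')
a=cv2.resize(t[140:260,270:390],(600,600),interpolation=cv2.INTER_CUBIC); cv2.imwrite('pics/tz.png',a)
b=cv2.resize(s[140:250,260:420],(800,550),interpolation=cv2.INTER_CUBIC); cv2.imwrite('pics/sz.png',b)
c=cv2.resize(t[130:270,160:240],(320,560),interpolation=cv2.INTER_CUBIC)
d=cv2.resize(t[130:270,400:500],(400,560),interpolation=cv2.INTER_CUBIC); cv2.imwrite('pics/tz2.png',cv2.hconcat([c,d]))
E
```

```text
(no output)
```

View pics/tz.png

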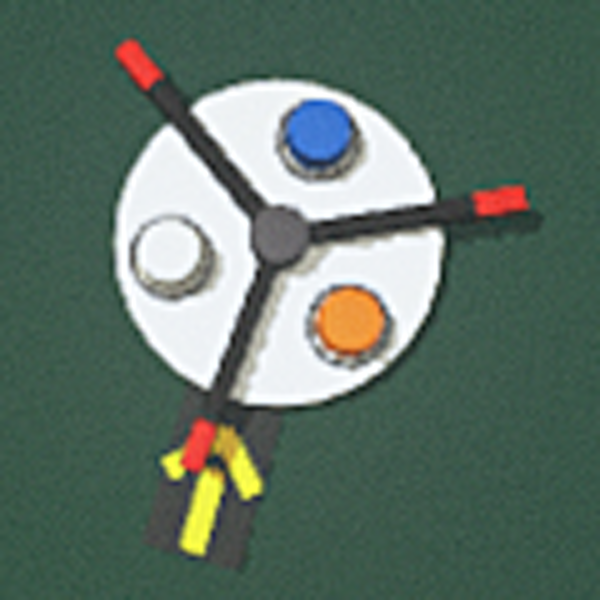

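View pics/sz.png

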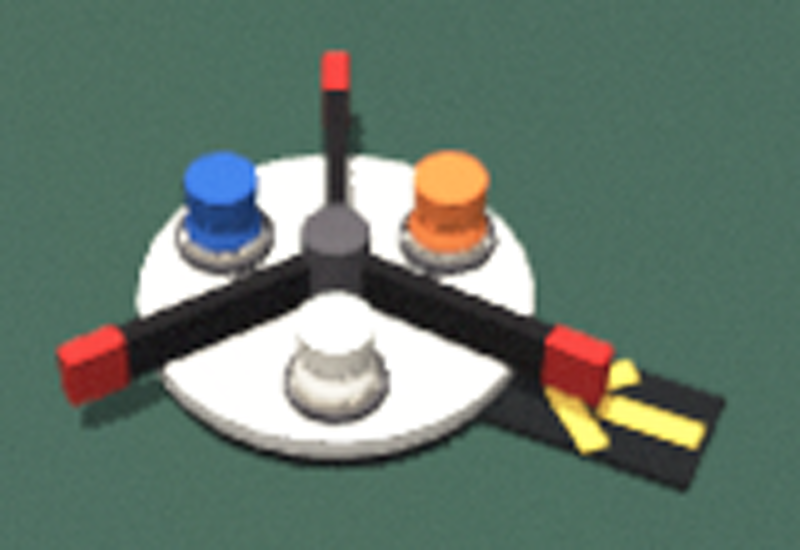

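View pics/tz2.png

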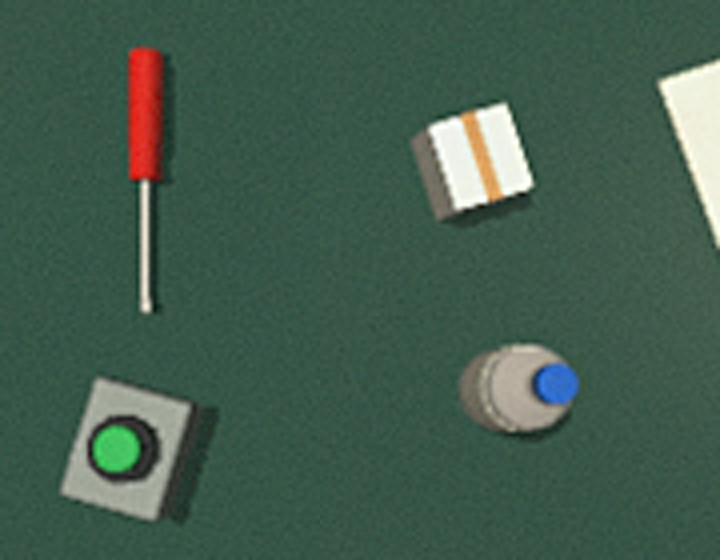

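```bash
cat > h.py <<'E'
import numpy as np
from rig import env, optics
def ray(n,u,v):
    p=optics.camera_params(n); d=p['rotation']@np.array([(u-p['cx'])/p['fx'],(v-p['cy'])/p['fy'],1]); return p['xyz'],d
def at(n,u,v,z):
    o,d=ray(n,u,v); return o+d*(z-o[2])/d[2]
def tri(a,b):
    (o1,d1),(o2,d2)=ray('top',*a),ray('side',*b)
    t=np.linalg.lstsq(np.c_[d1,-d2],o2-o1,rcond=None)[0]
    p,q=o1+t[0]*d1,o2+t[1]*d2
    return (p+q)/2,np.linalg.norm(p-q)
E
python3 - <<'E'
from h import *
T=lambda x,y:(270+x/5-.4,140+y/5-.4)
S=lambda x,y:(260+x/5-.4,140+y/5-.4)
def show(n,c,p): 
    d=(p-c)[:2]; print(n,p.round(4),'r',np.hypot(*d).round(4),'ang',np.degrees(np.arctan2(d[1],d[0])).round(1))
for cam,F,P in (('top',T,dict(hub=(279,235,.068),or_=(349,320,.071),bl=(320,132,.071),wh=(172,249,.071),redL=(131,51,.056),redR=(514,198,.056),redB=(197,450,.056),tail=(195,550,.007),barb1=(250,490,.007),tEnd=(195,555,.006))),
 ('side',S,dict(hub=(336,228,.068),or_=(452,172,.071),bl=(222,172,.071),redL=(90,345,.056),redR=(336,58,.056),redB=(578,345,.056),tail=(703,433,.007)))):
    c=at(cam,*F(*P['hub'][:2]),.068)
    for k,(x,y,z) in P.items(): show(cam+' '+k,c,at(cam,*F(x,y),z))
p=tri((160+115/4-.4,130+447/4-.4),(382,356)); print(p)
for z in(.05,.055,.06): print(at('top',160+115/4-.4,130+447/4-.4,z),at('side',382,356,z))
print(at('top',450,227,0.05),at('top',438,170,.03))
E
```

```text
top hub [ 0.5848 -0.031   0.068 ] r 0.0 ang 0.0
top or_ [ 0.5346 -0.0703  0.071 ] r 0.0638 ang -141.9
top bl [ 0.6442 -0.0557  0.071 ] r 0.0643 ang -22.6
top wh [0.5772 0.0309 0.071 ] r 0.0623 ang 97.0
top redL [0.6967 0.0542 0.056 ] r 0.1407 ang 37.3
top redR [ 0.6059 -0.1689  0.056 ] r 0.1396 ang -81.3
top redB [0.4618 0.0183 0.056 ] r 0.1325 ang 158.1
top tail [0.4034 0.0216 0.007 ] r 0.1888 ang 163.8
top barb1 [ 0.4386 -0.0118  0.007 ] r 0.1474 ang 172.5
top tEnd [0.4004 0.0217 0.006 ] r 0.1917 ang 164.1
side hub [ 0.5853 -0.0278  0.068 ] r 0.0 ang 0.0
side or_ [ 0.5339 -0.0719  0.071 ] r 0.0677 ang -139.4
side bl [ 0.646  -0.0559  0.071 ] r 0.0669 ang -24.9
side redL [0.689  0.0529 0.056 ] r 0.1314 ang 37.9
side redR [ 0.6052 -0.1682  0.056 ] r 0.1418 ang -81.9
side redB [0.4651 0.0211 0.056 ] r 0.1298 ang 157.9
side tail [0.4014 0.0241 0.007 ] r 0.1911 ang 164.2
(array([0.43275241, 0.36695052, 0.05399055]), np.float64(0.0014583654817819757))
[0.43348643 0.36808856 0.05      ] [0.43174138 0.36522342 0.05      ]
[0.43347566 0.36656644 0.055     ] [0.43209739 0.36746477 0.055     ]
[0.43346489 0.36504432 0.06      ] [0.43245339 0.36970612 0.06      ]
[ 0.46309606 -0.39154573  0.05      ] [ 0.63433587 -0.36920159  0.03      ]
```

```bash
python3 -m inch '[[1,[0,0,0],-1],[1,[0,0,0],-1],[1,[0,0,0],-1],[1,[0,0,0],-1],[1,[0,0,0],-1],[1,[0,0,0],-1],[1,[0,0,0],-1],[1,[0,0,0],-1]]' 40
python3 -m inch '[[1,[0,0,0],-1],[1,[0,0,0],-1],[1,[0,0,0],-1],[1,[0,0,0],0],[1,[0,0.5,0.1],0],[1,[0,0.8,0.2],0],[1,[0,0.8,0.2],0],[1,[0,0.8,0.2],0]]'
cat >> h.py <<'E'
C=np.array([.585,-.0295])
def st():
    s=env.observe(); p=s['position'];R=s['tool_rot']; d=p[:2]-C
    print('t',s['time_s'],'tip',(p+R[:,0]*env.tips_ahead).round(4),'zyaw',np.degrees(np.arctan2(R[1,2],R[0,2])).round(1),'r',np.hypot(*d).round(4),'ang',np.degrees(np.arctan2(d[1],d[0])).round(1)%360,'F',s['ft_force'].round(1),'grip',round(s['grip_width'],4)); return s
def goto(x,y,ztip):
    s=st(); R=s['tool_rot']; tip=s['position']+R[:,0]*env.tips_ahead
    print('units',(R.T@(np.array([x,y,ztip])-tip)/.03).round(2))
E
python3 -c "from h import *; goto(.4612,-.0121,.23)"
```

```text
time_s: 0.82
position: [0.248, -0.4909, 0.4044]
tool_rot: [[-0.0, 0.39, 0.921], [0.001, 0.921, -0.39], [-1.0, 0.001, -0.0]]
ft_force: [0.1, -0.2, -0.0]
grip_width: -0.0002
time_s: 1.48
position: [0.2814, -0.4068, 0.4045]
tool_rot: [[-0.0, 0.146, 0.989], [0.001, 0.989, -0.146], [-1.0, 0.001, -0.0]]
ft_force: [0.7, -0.2, 0.9]
grip_width: -0.0001
t 1.4833 tip [ 0.2813 -0.4068  0.2311] zyaw -8.4 r 0.4843 ang 231.2 F [ 0.7 -0.2  0.9] grip -0.0001
units [ 0.04 13.89  4.01]
```

```bash
python3 -m inch '[[1,[0,1,0.3],0],[1,[0,1,0.3],0],[1,[0,1,0.3],0],[1,[0,1,0.3],0],[1,[0,1,0.3],0],[1,[0,1,0.3],0],[1,[0,1,0.3],0],[1,[0,1,0.3],0]]'
python3 -m inch '[[1,[0,1,0.3],0],[1,[0,1,0.3],0],[1,[0,1,0.3],0],[1,[0,1,0.3],0],[1,[0,1,0.3],0],[1,[0,0.5,0.1],0],[1,[0,0.4,0],0],[1,[0,0,0],0]]' >/dev/null
python3 -c "from h import *; goto(.4612,-.0121,.09)"
```

```text
time_s: 2.15
position: [0.3869, -0.179, 0.4047]
tool_rot: [[0.0, 0.146, 0.989], [0.0, 0.989, -0.146], [-1.0, 0.0, 0.0]]
ft_force: [-0.0, -0.4, -0.2]
grip_width: 0.0
t 2.8167 tip [ 0.4595 -0.0103  0.2312] zyaw -8.2 r 0.1269 ang 171.3 F [ 0.3 -0.7 -0.7] grip 0.0
units [ 4.71 -0.05  0.07]
```

```bash
python3 -m inch '[[1,[0.7,-0.1,0],0],[1,[0.8,0,0],0],[1,[0.8,0,0],0],[1,[0.8,0,0],0],[1,[0.8,0,0],0],[1,[0.7,0,0],0],[1,[0,0,0],0],[1,[0,0,0],0]]' >/dev/null
python3 - <<'E'
from h import *
import cv2
goto(.4612,-.0121,.038)
i=optics.get_image('side')[:,:,::-1]; cv2.imwrite('pics/s1.png',cv2.resize(i[100:260,240:440],(800,640)[:2] if 0 else (750,600),interpolation=cv2.INTER_CUBIC))
E
```

```text
t 3.4833 tip [ 0.4587 -0.0156  0.0932] zyaw -8.3 r 0.1267 ang 173.7 F [0.5 0.3 0.8] grip 0.0004
units [1.84 0.13 0.07]
```

View pics/s1.png

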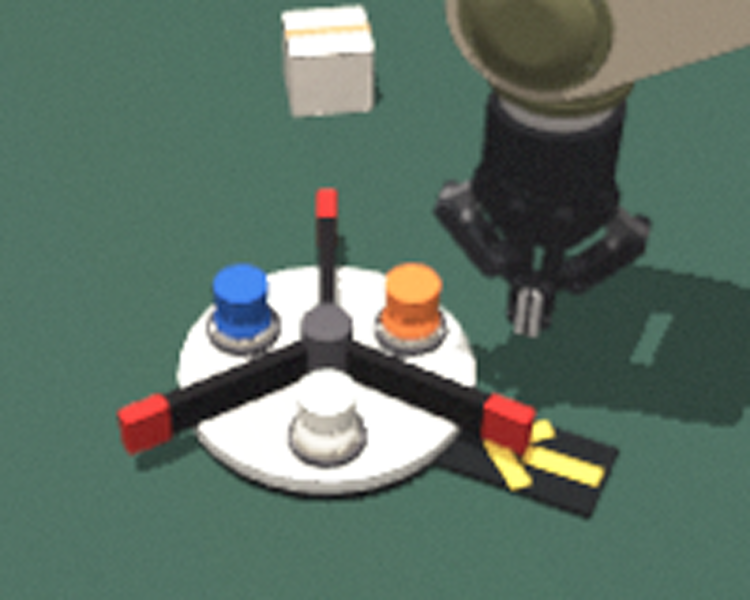

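```bash
python3 -m inch '[[1,[0.4,0,0.05],0],[1,[0.5,0,0],0],[1,[0.5,0,0],0],[1,[0.5,0,0],0],[1,[0,0.2,0],0],[1,[0,0,0],0],[1,[0,0,0],0],[1,[0,0,0],0]]' >/dev/null
python3 - <<'E'
from h import *
import cv2
goto(.4612,-.0121,.036)
i=optics.get_image('side')[:,:,::-1]; cv2.imwrite('pics/s2.png',cv2.resize(i[100:260,240:440],(750,600),interpolation=cv2.INTER_CUBIC))
E
```

```text
t 4.2 tip [ 0.4621 -0.0095  0.0376] zyaw -8.2 r 0.125 ang 170.7 F [0.5 0.4 0.2] grip -0.0002
units [ 0.05 -0.09 -0.02]
```

View pics/s2.png

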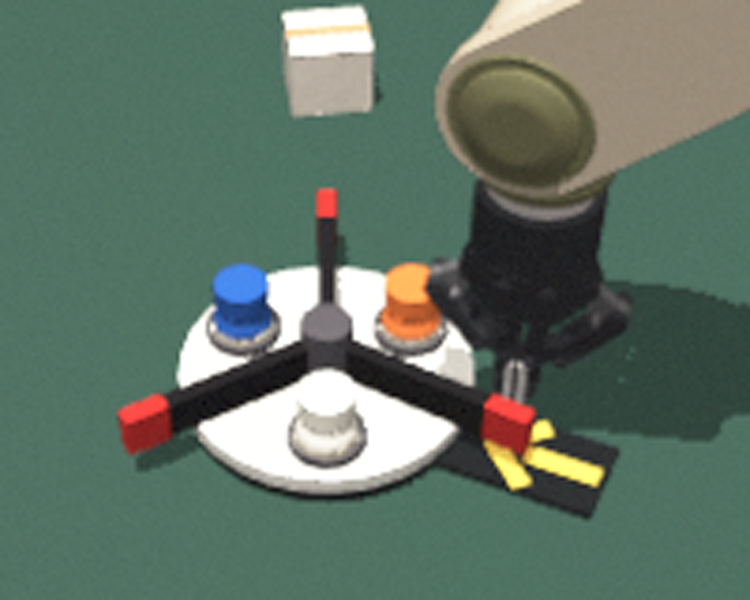

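```bash
python3 -m inch '[[1,[0,0.2,0],0.5],[1,[0,0.22,0.01],0.6],[1,[0,0.22,0.01],0.6],[1,[0,0.22,0.01],0.6],[1,[0,0.22,0.01],0.6],[1,[0,0.22,0.01],0.6],[1,[0,0.22,0.01],0.6],[1,[0,0.22,0.01],0.6]]' >/dev/null
python3 -c "from h import *; st()"
```

```text
t 4.9167 tip [0.4799 0.0392 0.037 ] zyaw -31.8 r 0.1257 ang 146.8 F [ 0.3 -0.3  1.1] grip 0.0001
```

```bash
python3 -m inch '[[1,[0,0.22,0.01],0.6],[1,[0,0.22,0.01],0.6],[1,[0,0.22,0.01],0.6],[1,[0,0.22,0.01],0.6],[1,[0,0.22,0.01],0.6],[1,[0,0.22,0.01],0.6],[1,[0,0.22,0.01],0.6],[1,[0,0.22,0.01],0.6]]' >/dev/null
python3 - <<'E'
from h import *
import cv2
st()
i=optics.get_image('side')[:,:,::-1]; cv2.imwrite('pics/s3.png',cv2.resize(i[100:260,240:440],(750,600),interpolation=cv2.INTER_CUBIC))
i=optics.get_image('top')[:,:,::-1]; cv2.imwrite('pics/t3.png',cv2.resize(i[140:260,260:400],(700,600),interpolation=cv2.INTER_CUBIC))
E
```

```text
t 5.5833 tip [0.5168 0.0765 0.037 ] zyaw -55.8 r 0.1261 ang 122.8 F [-0.7  0.6  0.3] grip 0.0
```

View pics/s3.png

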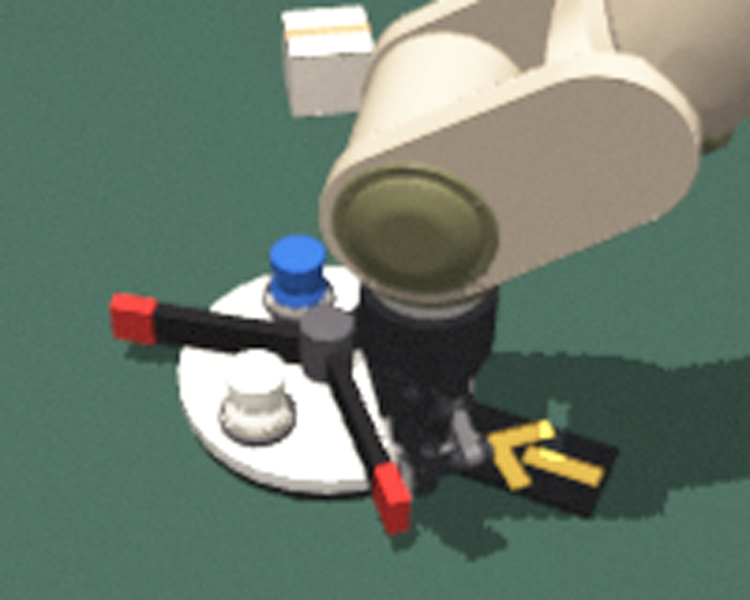

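View pics/t3.png

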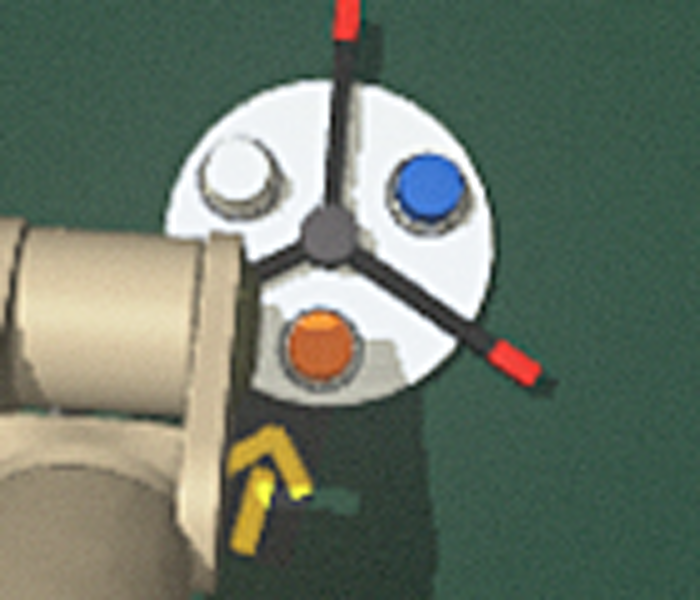

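```bash
cat >> h.py <<'E'
def chk(hub,tub,tail,tip,others=()):
    T=lambda q:(260+q[0]/5-.4,140+q[1]/5-.4)
    c=at('top',*T(hub),.068)
    for n,q,z in [('tub',tub,.071),('tail',tail,.007),('tip',tip,.007)]+[('o',q,.056) for q in others]:
        d=(at('top',*T(q),z)-c)[:2]; print(n,np.hypot(*d).round(4),np.degrees(np.arctan2(d[1],d[0])).round(1)%360)
    d=(at('top',*T(tail),.007)-at('top',*T(tip),.007))[:2]; print('arrow dir',np.degrees(np.arctan2(d[1],d[0])).round(1))
E
python3 -c "
from h import *
chk((328,236),(321,345),(246,550),(272,428),[(518,364),(347,18)])"
```

```text
tub 0.0635 175.4
tail 0.188 164.1
tip 0.1137 162.1
o 0.1325 235.5
o 0.1315 354.1
arrow dir 167.2
```

```bash
python3 -m inch '[[1,[0,0.22,0.01],0.6],[1,[0,0.22,0.01],0.6],[1,[0,0.2,0.01],0.5],[1,[0,0.1,0],0.3],[1,[0,0.1,0],0.3],[1,[0,0,0],0],[1,[0,0,0],0],[1,[0,0,0],0]]' >/dev/null
python3 - <<'E'
from h import *
import cv2
st()
i=optics.get_image('top')[:,:,::-1]; cv2.imwrite('pics/t4.png',cv2.resize(i[140:260,260:400],(700,600),interpolation=cv2.INTER_CUBIC))
E
```

```text
t 6.35 tip [0.5387 0.0879 0.0365] zyaw -67.1 r 0.1262 ang 111.5 F [ 0.8 -0.2  0.4] grip 0.0002
```

View pics/t4.png

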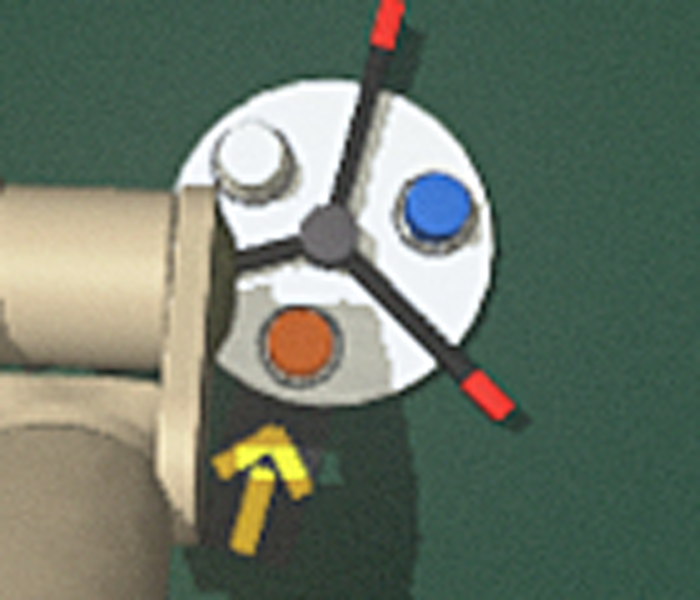

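```bash
python3 -c "
from h import *
chk((328,236),(300,342),(246,550),(272,428),[(488,396)])"
python3 -m inch '[[1,[0,-0.2,0],0],[1,[0,-0.2,0],0],[1,[-0.3,0,0],0],[1,[-0.8,0,0],0],[1,[-1,0,0],0],[1,[-1,0,0],0],[1,[-0.6,0,0],0],[1,[0,0,0],0]]' >/dev/null
python3 -c "from h import *; goto(.4328,.367,.17)"
```

```text
tub 0.0637 164.4
tail 0.188 164.1
tip 0.1137 162.1
o 0.1306 224.4
arrow dir 167.2
t 7.0667 tip [0.5293 0.0833 0.1519] zyaw -67.2 r 0.1265 ang 116.8 F [-0.1  0.9  0.8] grip 0.0001
units [-0.63  0.71 -9.96]
```

```bash
python3 -m inch '[[1,[0,0,-0.5],0],[1,[0,0.1,-1],0],[1,[0,0.1,-1],0],[1,[0,0.1,-1],0],[1,[0,0.1,-1],0],[1,[0,0.1,-1],0],[1,[0,0.1,-1],0],[1,[0,0.1,-1],0]]' >/dev/null
python3 -m inch '[[1,[0,0,-1],0],[1,[0,0,-1],0],[1,[0,0,-0.5],0],[1,[0,0,0],0],[1,[0.5,0,0],0],[1,[0.7,0,0],0],[1,[0.5,0,0],0],[1,[0,0,0],0]]' >/dev/null
python3 - <<'E'
from h import *
import cv2
goto(.4328,.367,.054)
for n in('top','side','wrist'):
    i=optics.get_image(n)[:,:,::-1]; cv2.imwrite(f'pics/{n}5.png',i)
    if n=='top': cv2.imwrite('pics/t5.png',cv2.resize(i[140:260,260:400],(700,600),interpolation=cv2.INTER_CUBIC))
    if n=='side': cv2.imwrite('pics/s5.png',cv2.resize(i[250:400,290:490],(800,600),interpolation=cv2.INTER_CUBIC))
E
```

```text
t 8.4 tip [0.4298 0.3664 0.0934] zyaw -67.2 r 0.4254 ang 111.3 F [-0.5 -0.1 -0.2] grip 0.0
units [1.31 0.11 0.02]
```

View pics/t5.png

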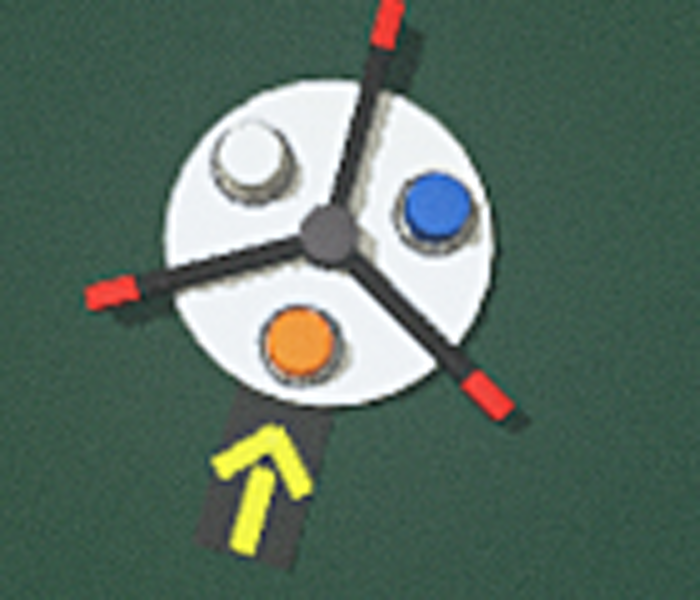

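View pics/s5.png

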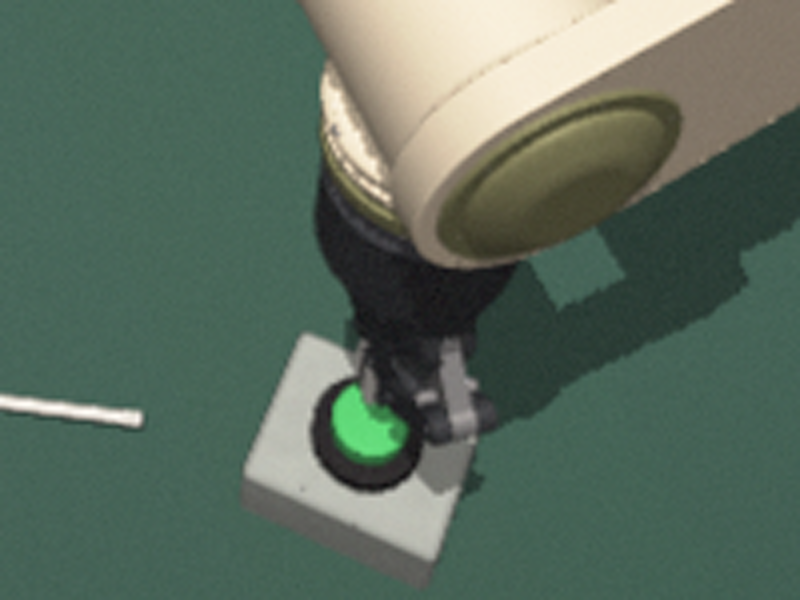

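View pics/wrist5.png

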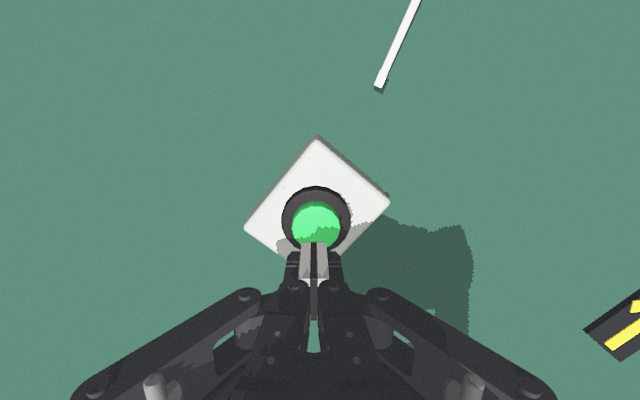

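```bash
python3 -m inch '[[1,[0.3,0.1,0],0],[1,[0.4,0,0],0],[1,[0.3,0,0],0],[1,[0.15,0,0],0],[1,[0,0,0],0],[1,[0,0,0],0],[1,[0,0,0],0],[1,[0,0,0],0]]' >/dev/null
python3 - <<'E'
from h import *
import cv2
st()
cv2.imwrite('pics/w6.png',optics.get_image('wrist')[100:350,150:500,::-1])
E
```

```text
t 9.2167 tip [0.4339 0.3695 0.0623] zyaw -67.2 r 0.4266 ang 110.8 F [ 0.   0.3 -0.1] grip 0.0001
```

View pics/w6.png

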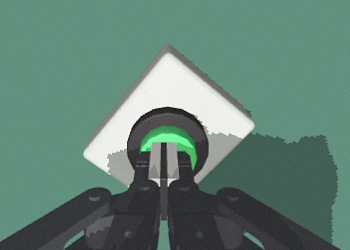

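```bash
python3 -m inch '[[1,[0.1,0,0],0],[1,[0.05,0,0],0],[1,[0.05,0,0],0],[1,[0.05,0,0],0],[1,[0.05,0,0],0],[1,[0,0,0],0],[1,[0,0,0],0],[1,[0,0,0],0]]' >/dev/null
python3 -c "from h import *; st()"
```

```text
t 9.9333 tip [0.4341 0.3696 0.0556] zyaw -67.2 r 0.4267 ang 110.8 F [-7.1 -3.5 26.8] grip 0.0002
```

```bash
python3 - <<'E'
from h import *
import cv2
a=optics.get_image('wrist')[150:350,200:450,::-1]; b=optics.get_image('side')[310:390,330:430,::-1]
cv2.imwrite('pics/w7.png',cv2.hconcat([cv2.resize(a,(400,320)),cv2.resize(b,(400,320),interpolation=cv2.INTER_CUBIC)]))
st()
E
```

```text
t 10.0333 tip [0.4341 0.3696 0.0557] zyaw -67.2 r 0.4267 ang 110.8 F [-6.8 -3.7 27.4] grip -0.0002
```

View pics/w7.png

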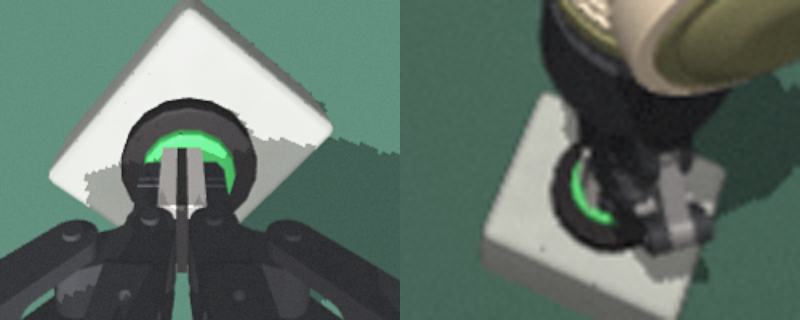

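```bash
python3 -m inch '[[1,[-0.2,0,0],0],[1,[-0.2,0,0],0],[1,[-0.4,0,0],0],[1,[-0.7,0,0],0],[1,[-0.7,0,0],0],[1,[-0.7,0,0],0],[1,[0,0,0],0],[1,[0,0,0],0]]' >/dev/null
python3 - <<'E'
from h import *
import cv2
st()
P={}
for n in ('top','side','wrist'):
    p=optics.camera_params(n); P[n]=p
    i=optics.get_image(n)
    h=cv2.cvtColor(i,cv2.COLOR_RGB2HSV); m=cv2.inRange(h,(50,120,60),(75,255,255))
    k,l,s,c=cv2.connectedComponentsWithStats(m); 
    for j in range(1,k):
        if s[j][4]>40: print(n,s[j],c[j].round(1))
    cv2.imwrite(f'pics/{n}8.png',i[:,:,::-1])
t=cv2.imread('pics/top0.png'); sd=cv2.imread('pics/side0.png')
for n,i in(('top0',t),('side0',sd)):
    h=cv2.cvtColor(i,cv2.COLOR_BGR2HSV); m=cv2.inRange(h,(50,120,60),(75,255,255))
    k,l,s,c=cv2.connectedComponentsWithStats(m)
    for j in range(1,k):
        if s[j][4]>40: print(n,s[j],c[j].round(1))
E
```

```text
t 10.7 tip [0.4338 0.3694 0.1402] zyaw -67.2 r 0.4265 ang 110.8 F [ 0.1 -0.8 -0.6] grip -0.0003
top [183 237  12  11  95] [189.2 242.5]
side [373 345  20  21 323] [382.  355.2]
wrist [ 296  187   41   41 1281] [316.  207.3]
top0 [183 236  12  12 118] [188.6 241.7]
side0 [373 345  19  21 320] [381.9 355.1]
```

View pics/wrist8.png

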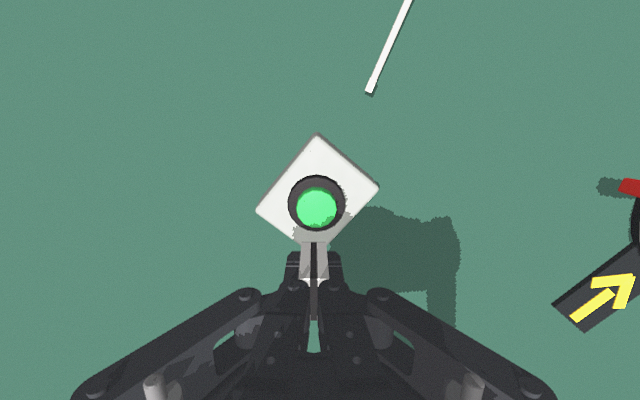

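```bash
python3 - <<'E'
from h import *
obs=[('top',188.6,241.7),('side',381.9,355.1),('wrist',316,207.3)]
A=0;b=0
for o in obs:
    c,d=ray(*o); d=d/np.linalg.norm(d); M=np.eye(3)-np.outer(d,d); A=A+M; b=b+M@c
p=np.linalg.solve(A,b); print(p)
for o in obs:
    for z in(.054,.058,.062): print(o[0],z,at(*o,z)[:2].round(4))
w=optics.camera_params('wrist'); print(w['xyz'])
def pr(X):
    q=w['rotation'].T@(np.array(X)-w['xyz']); return (w['fx']*q[0]/q[2]+w['cx'],w['fy']*q[1]/q[2]+w['cy'])
print('tip px',pr([.4338,.3694,.1402]))
# size check
print(at('wrist',296,207,.06),at('wrist',337,207,.06),np.linalg.norm(at('wrist',296,207,.06)-at('wrist',337,207,.06)))
E
```

```text
[0.43197383 0.3660151  0.05603656]
top 0.054 [0.4325 0.3661]
top 0.058 [0.4325 0.3649]
top 0.062 [0.4325 0.3637]
side 0.054 [0.4323 0.3654]
side 0.058 [0.4326 0.3672]
side 0.062 [0.4328 0.369 ]
wrist 0.054 [0.4302 0.3658]
wrist 0.058 [0.4316 0.3665]
wrist 0.062 [0.433  0.3671]
[0.50843126 0.40081801 0.28046817]
tip px (np.float64(313.7370592900859), np.float64(254.67268143475405))
[0.42621047 0.38194918 0.06      ] [0.43922454 0.35104801 0.06      ] 0.033529806197316714
```

```bash
python3 -m inch '[[1,[0.5,-0.1,0.08],0],[1,[0.7,0,0],0],[1,[0.7,0,0],0],[1,[0.4,0,0],0],[1,[0.2,0,0],0],[1,[0,0,0],0],[1,[0,0,0],0],[1,[0,0,0],0]]' >/dev/null
python3 -c "from h import *; st()"
python3 -m inch '[[1,[0.03,0,0],0],[1,[0,0,0],0],[1,[0,0,0],0],[1,[0,0,0],0],[1,[0,0,0],0],[1,[0,0,0],0],[1,[0,0,0],0],[1,[0,0,0],0]]' >/dev/null
python3 -c "from h import *; st()"
python3 -m inch '[[1,[0.03,0,0],0],[1,[0,0,0],0],[1,[0,0,0],0],[1,[0,0,0],0],[1,[0,0,0],0],[1,[0,0,0],0],[1,[0,0,0],0],[1,[0,0,0],0]]' >/dev/null
python3 -c "from h import *; st()"
python3 -m inch '[[1,[0.03,0,0],0],[1,[0,0,0],0],[1,[0,0,0],0],[1,[0,0,0],0],[1,[0,0,0],0],[1,[0,0,0],0],[1,[0,0,0],0],[1,[0,0,0],0]]' >/dev/null
python3 -c "from h import *; st()"
python3 -m inch '[[1,[0.03,0,0],0],[1,[0,0,0],0],[1,[0,0,0],0],[1,[0,0,0],0],[1,[0,0,0],0],[1,[0,0,0],0],[1,[0,0,0],0],[1,[0,0,0],0]]' >/dev/null
python3 -c "from h import *; st()"
```

```text
t 11.5167 tip [0.4322 0.3661 0.0655] zyaw -67.2 r 0.4241 ang 111.1 F [ 1.3  0.1 -0.3] grip -0.0
t 12.1833 tip [0.4318 0.3659 0.0639] zyaw -67.2 r 0.4241 ang 111.2 F [ 0.3 -0.2  0.3] grip 0.0001
t 12.85 tip [0.4319 0.3659 0.063 ] zyaw -67.2 r 0.424 ang 111.2 F [-0.4 -0.1 -0.2] grip -0.0005
t 13.5167 tip [0.4318 0.3659 0.0621] zyaw -67.2 r 0.4241 ang 111.2 F [ 0.5  0.1 -0.4] grip 0.0
t 14.1833 tip [0.4319 0.3659 0.0612] zyaw -67.2 r 0.424 ang 111.2 F [ 0.2 -0.2  0.8] grip -0.0003
```

```bash

python3 -m inch '[[1,[0.05,0,0],0],[1,[0,0,0],0],[1,[0,0,0],0],[1,[0,0,0],0],[1,[0,0,0],0],[1,[0,0,0],0],[1,[0,0,0],0],[1,[0,0,0],0]]' >/dev/null
python3 -c "from h import *; st()"
python3 -m inch '[[1,[0.05,0,0],0],[1,[0,0,0],0],[1,[0,0,0],0],[1,[0,0,0],0],[1,[0,0,0],0],[1,[0,0,0],0],[1,[0,0,0],0],[1,[0,0,0],0]]' >/dev/null
python3 -c "from h import *; st()"
python3 -m inch '[[1,[0.05,0,0],0],[1,[0,0,0],0],[1,[0,0,0],0],[1,[0,0,0],0],[1,[0,0,0],0],[1,[0,0,0],0],[1,[0,0,0],0],[1,[0,0,0],0]]' >/dev/null
python3 -c "from h import *; st()"
python3 -m inch '[[1,[0.05,0,0],0],[1,[0,0,0],0],[1,[0,0,0],0],[1,[0,0,0],0],[1,[0,0,0],0],[1,[0,0,0],0],[1,[0,0,0],0],[1,[0,0,0],0]]' >/dev/null
python3 -c "from h import *; st()"
python3 -m inch '[[1,[0.05,0,0],0],[1,[0,0,0],0],[1,[0,0,0],0],[1,[0,0,0],0],[1,[0,0,0],0],[1,[0,0,0],0],[1,[0,0,0],0],[1,[0,0,0],0]]' >/dev/null
python3 -c "from h import *; st()"
```

```text
t 14.85 tip [0.4319 0.3659 0.0598] zyaw -67.2 r 0.4241 ang 111.2 F [-1.2  0.1  2.3] grip -0.0001
t 15.5167 tip [0.4319 0.366  0.0583] zyaw -67.2 r 0.4241 ang 111.2 F [ 0.3 -1.   4.2] grip 0.0001
t 16.1833 tip [0.4319 0.3659 0.0568] zyaw -67.2 r 0.4241 ang 111.2 F [-0.2  0.5  4.2] grip 0.0001
t 16.85 tip [0.4319 0.366  0.0559] zyaw -67.2 r 0.4241 ang 111.2 F [-1.9 -2.1 11.3] grip 0.0001
t 17.5167 tip [0.432  0.366  0.0557] zyaw -67.2 r 0.4241 ang 111.2 F [-5.5 -4.  22.5] grip 0.0001
```

```bash
python3 -m inch '[[1,[-0.2,0,0],0],[1,[-0.4,0,0],0],[1,[-0.8,0,0],0],[1,[-0.8,0,0],0],[1,[-0.8,0,0],0],[1,[-0.8,0,0],0],[1,[0,0,0],0],[1,[0,0,0],0]]' >/dev/null
python3 - <<'E'
from h import *
import cv2
st()
a=optics.get_image('top')[:,:,::-1]; cv2.imwrite('pics/t9.png',cv2.resize(a[140:260,260:400],(700,600),interpolation=cv2.INTER_CUBIC))
b=optics.get_image('side')[:,:,::-1]; cv2.imwrite('pics/s9.png',b)
for n,i,j in(('top',a,cv2.imread('pics/top0.png')),):
    for nm,(y0,y1,x0,x1) in dict(screw=(130,215,180,210),carton=(145,195,415,465),bottle=(205,250,425,475)).items():
        print(nm,cv2.absdiff(i,j)[y0:y1,x0:x1].mean())
E
```

```text
t 18.1833 tip [0.432  0.366  0.1681] zyaw -67.2 r 0.4241 ang 111.2 F [ 0.1 -0.1 -1. ] grip 0.0
screw 3.4245751633986927
carton 2.9474666666666667
bottle 3.230074074074074
```

View pics/t9.png

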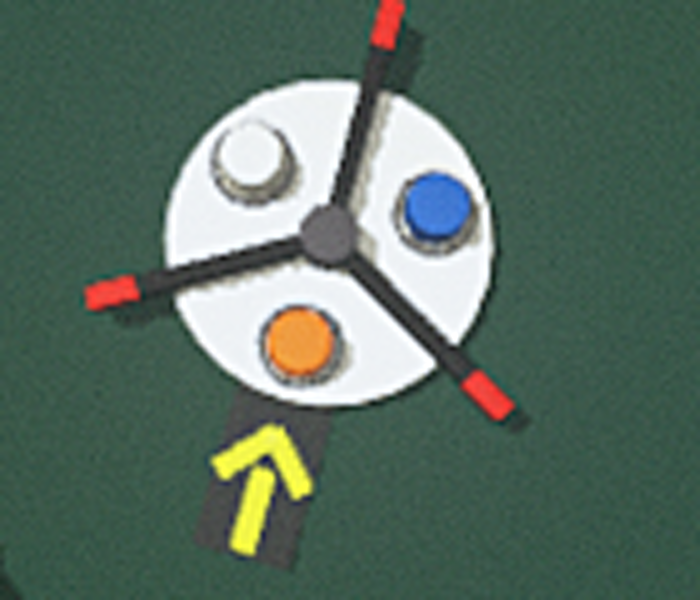

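View pics/s9.png

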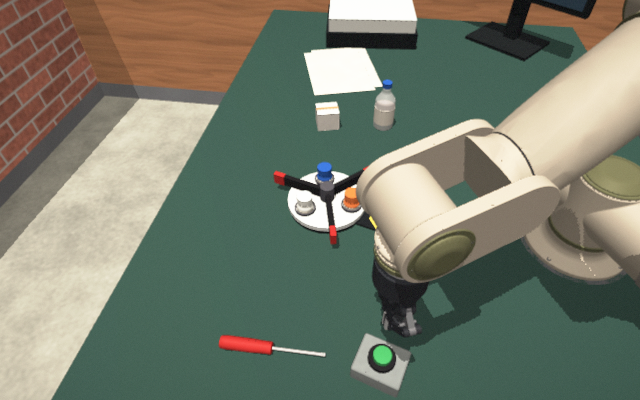

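The top view shows the orange tub at (300,342), in line with the arrow. The side view shows the button up again at (382,355), the gripper clear of it, and the bottle, carton and screwdriver unmoved. I'm handing the job in.

```bash
python3 -c "
from rig import env
print(env.close_job())"
```

```text
the job is handed in; nothing more can be done
None
```

The orange tub is at the arrow, the button was pressed after that, and the job was handed in at about 18 s of the 64 s allowed. No verdict was reported.

**Turning:** I pushed one arm clockwise about 54° with the shut fingertips. The tub ended at 164.4° about the axis, against about 164.1° for the arrow's tail. The arrow's tip alone gave 162.1° and its tip-to-tail direction 167.2°. All of these are well inside the 10° allowed.

**Pressing:** I pressed the button twice.
- **First press:** it was about 4 mm off centre and reached 27 N with some sideways force, so I wasn't sure it had worked.
- **Second press:** I re-centred and pressed again in 1 to 1.5 mm steps. The force rose to about 4 N over some 6 mm, then climbed sharply to 22 N at the stop, which fits full travel.
- **Height mismatch:** the button's top came out at 54 to 56 mm from the cameras, but contact came at about 62 mm, so those two disagreed.

**Last checks:** the final pictures showed the tubs upright in their pockets and the turntable unchanged since before the button was pressed. The button looked up again. The bottle, carton and screwdriver had not visibly moved, and the gripper was clear of everything.

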